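Set the condiment caddy back in order

ROBOT

A 6-joint arm with a two-finger parallel gripper is mounted at the origin on the work surface. World frame = base frame: x ahead of the robot, y to its left, z up, the work surface at z = 0. Lengths are in m, angles in rad, forces in N, time in s.
With the tool pointing down it reaches from about 0.375 to 0.9 m from the base axis. Payload 3.1 kg.
Tool frame: the origin (TCP) lies between the finger pads; the fingertips stand 11 mm ahead of it and the grasp point (between the pads) lies 8 mm behind it; z points along the fingers, y is the direction in which the jaws open and shut (so a half turn about z gives the same grasp; the last joint's range is limited). The gripper opens to 87 mm and grips with 3 to 60 N. Pads are 19 mm wide; open, the fingers measure 117 mm over their backs; the gripper's body (75 mm by 190 mm) begins 51 mm behind the grasp point.
Start: joints at [1.171, 0.527, 1.433, -0, 1.181, -0.178], TCP at [0.137, 0.61, 0.234] pointing down, gripper open.
Joint ranges: [-3.08, 3.08], [-0.75, 2.2], [0.22, 2.44], [-1.43, 4.57], [0, 2.65], [-2.85, 2.85]. Speed limits (rad/s): [2.79, 2.79, 3.14, 3.14, 3.14, 3.14].

INTERFACE

Orientations are given as a unit quaternion [x, y, z, w].
In Python, from plant import arm, imaging, workorder gives the robot as it stands.
- The arm moves only by the tool arm_command, never from a script. Its argument "commands" is a list of rows, each an object with "delta_pos": the shift along the tool's x, y, z in cm, a list of three; "turn": the turn, a rotation vector about the tool's x, y, z in rad, a list of three. In form: [{"delta_pos": [x, y, z], "turn": [ax, ay, az]}, ...]. A call has 1 to 20 rows; each row is the pose to reach, as a shift and turn from the pose commanded when the call began, along the tool's axes at that moment; what a row does not reach only later rows make up. A row lasts 1/12 s, in which the tool goes at most 41.7 mm and 7.16 degrees, less where a joint would pass 70% of its speed; a pose out of reach is approached as far as the arm can. A call with a gripper value outside its range is refused whole. "grip" is the opening, from 0 (shut) to 1 (fully open), set as the call begins (left out, the last holds). The fingers move at their own pace and stop on an object; the grip force is fixed at half the most. Time passes only in rows, so rows that repeat a pose let the fingers close. It gives the time, the measured TCP pose, the force and the opening at its end, in the units of the state.
- arm.sense(): the state, without advancing time (a new reading comes with each control period).
- imaging.capture(name): name is "side" or "top" or "wrist"; returns a dict with "color" (480x640x3 uint8, red, green, blue), "depth" (480x640 float32, m along the optical axis (not along the pixel's ray), 0 where there is no reading), "intrinsics" (3x3 intrinsics, pixels), "k1" (the pictures are not rectified: a ray, as slopes to the right and down, at radius r is drawn at 1 + k1 r^2 times it, then the intrinsics apply), "R" (3x3) and "t" (3): a world point X has camera coordinates R X + t. Camera axes: x right, y down, z forward; pixel columns grow to the right and rows downward; lengths in m; the calibration is good to about 2 mm. A picture is of the moment at which its call begins.
- workorder.finish_job(): hands the job in, once; it reports no verdict.
The state is a dict: "time_s": time; "joints": joint angles; "joint_velocities": joint speeds; "tau": joint torques, N m; "tcp_pos": TCP position; "ee_rot": TCP orientation; "ft_force": force on the tool from outside, world axes, zero at the start; "moment": the same for the moment, N m; "width": finger opening in m.
Only numpy, scipy, OpenCV 4.12 (cv2) and the standard library are available. Lean on these libraries where they do the work, as an engineer would, in place of code of your own. Each camera call takes 0.05 s, during which the arm holds its last target. There are 200 camera calls.

TASK

Get the brown condiment caddy ready for service. First twist the jar's winged cap clockwise until it stops; then stand the two flat cartons upright on their short ends in the caddy's two bays, the longer carton in the bay on the robot's left and the shorter one in the bay on its right, each standing free on the bay floor. Leave the sauce bottle, the bowl and the cup where they are.

Things in the scene. Friction and masses are not known exactly. Their poses are not given: they have to be found in the camera images.
- caddy: Brown caddy fixed to the table: base plate 250 (x) x 130 (y) x 8 mm, origin at the centre of its underside, z up, +x roughly away from the robot. At its far end (x +70 mm) an amber glass jar of 68 mm diameter, fixed in a collar of 80 mm diameter; the top of its cap is 106 mm above the table. At its near end two shallow bays side by side along y, bounded by 5 mm thick lips.
- left_bay (a point): Centre of the floor of the bay on the robot's left (caddy x -70, y +30 mm), 8 mm above the table; axes as the caddy. Inside 90 mm (x) by 50 mm (y). The lips around the bays and the 10 mm thick rib between them rise 12 mm above the bay floors.
- right_bay (a point): Centre of the floor of the bay on the robot's right (caddy x -70, y -30 mm), 8 mm above the table; axes and size as the left bay.
- cap_top (a point): Top centre of the steel cap, on its turning axis. A flat disc of 60 mm diameter and 14 mm height carries an upright darker wing (grip bar) 56 mm long, 14 mm thick and 22 mm high; this point is the wing's top. Its x axis runs along the wing and turns with the cap; z up.
- cap (a joint): Angle of the cap: 0 = screwed shut against its stop (the wing then lies along the caddy's x axis), positive = unscrewed, counter-clockwise from above; it starts between 0.9 and 1.35 rad. It turns clockwise from above to close, and does not rise.
- tall_carton: The longer flat carton, brown cardboard with a paper band around its middle, 125 (x) x 66 (y) x 30 (z) mm, about 0.16 kg; origin at its centre. At the start it lies flat on the table, z up.
- short_carton: The shorter flat carton, same look, 90 (x) x 66 (y) x 30 (z) mm, about 0.12 kg; origin at its centre. At the start it lies flat on the table, z up.
- sauce_bottle: Bystander: green glass bottle with a red cap, 60 mm diameter, 150 mm tall; origin at the centre of its underside.
- bowl: Bystander: brown bowl, 110 mm diameter, 55 mm high; origin at the centre of its underside.
- cup: Bystander: white cup, 72 mm diameter, 80 mm high; origin at the centre of its underside.
Things that resemble listed ones, but are neither listed nor needed, are in the scene too. Leave any turquoise look-alike of the tall_carton alone. Leave any turquoise look-alike of the short_carton alone.

How it is judged:
By the outcome, as a careful person would: the job done as asked, in the order asked, and still so for the second after the job is handed in, with the robot touching nothing.
It also fails if it takes over 72 s, if anything falls off the work surface, if the arm or the gripper's body presses on something with over 40 N, if the wrist force passes 120 N, or if a joint passes its speed limit or range.

## Working session

There is one attempt and no reset: what is moved stays moved. The work goes in short steps, Python scripts to look and compute and a tool call to move; the robot and the scene stay as the last step left them, time stands still between calls to the robot, and variables do not carry over. Pictures are saved under pics/ and viewed, about 8 in all and at most 12, crops included, and the job is handed in when it is done.

Besides the shell and the picture viewer there is one more tool, called after "Request:" by a JSON object that holds its "fn" and its "kwargs". arm_command: Moves the arm, as the interface text tells. Its arguments: {"type":"object","properties":{"commands":{"type":"array"},"grip":{"type":"number"}},"required":["commands"]}

```bash
mkdir -p pics; ls
cat > h.py <<'E'
import numpy as np,cv2
from scipy.spatial.transform import Rotation as Rn
from plant import arm,imaging,workorder
def cap(n,f=None):
    c=imaging.capture(n)
    if f: cv2.imwrite('pics/'+f,c['color'][:,:,::-1])
    np.savez('last_'+n+'.npz',**c); return c
def load(n): return dict(np.load('last_'+n+'.npz'))
def rays(c,uv):
    uv=np.asarray(uv,float).reshape(-1,2);K=c['intrinsics'];d=np.c_[(uv[:,0]-K[0,2])/K[0,0],(uv[:,1]-K[1,2])/K[1,1]]
    s=d.copy()
    for _ in range(20): s=d/(1+float(c['k1'])*(s**2).sum(1,keepdims=True))
    return np.c_[s,np.ones(len(s))]
def plane(c,uv,z):
    r=rays(c,uv)@c['R'];o=-c['R'].T@c['t'];return o+r*((z-o[2])/r[:,2])[:,None]
def cloud(c):
    v,u=np.mgrid[:480,:640];r=rays(c,np.c_[u.ravel(),v.ravel()])*c['depth'].ravel()[:,None]
    return ((r-c['t'])@c['R']).reshape(480,640,3)
E
python3 - <<'E'
from h import *
s=arm.sense();print(s)
a=cap('top','top.png');b=cap('side','side.png')
for c in(a,b):print(-c['R'].T@c['t'],c['R'][2],c['intrinsics'][0,0],c['k1'])
cv2.imwrite('pics/ts.png',cv2.resize(np.vstack([a['color'],b['color']])[:,:,::-1],None,fx=.62,fy=.62))
E
```

```text
pics
{'time_s': 0.0, 'joints': array([ 1.17151203e+00,  5.28508176e-01,  1.43391033e+00, -6.81733704e-06,
        1.18136530e+00, -1.78510667e-01]), 'joint_velocities': array([-0.00172775, -0.00043117, -0.0010741 , -0.00252216, -0.00030212,
       -0.00061735]), 'tau': array([ 1.42713787e-03, -4.40046573e+01, -1.76595140e+01,  6.35178527e-02,
        5.81937900e-02, -1.72172654e-04]), 'tcp_pos': array([0.13656536, 0.60917221, 0.23254323]), 'ee_rot': array([ 1.10161413e-01,  9.93913106e-01, -1.05106883e-03, -3.09102479e-04]), 'ft_force': array([0.20961101, 0.90790826, 1.00792963]), 'moment': array([ 0.04189995, -0.02554954,  0.00145236]), 'width': 0.08705486747617618}
[ 0.42679675 -0.03180857  1.47177329] [ 0.11152297  0.00447399 -0.99375179] 592.6223568402165 0.05940508936808193
[ 0.44251207 -0.87649904  0.67844662] [ 0.10783738  0.81187272 -0.57378897] 483.73139539816145 -0.10828818856793444
```

View pics/top.png

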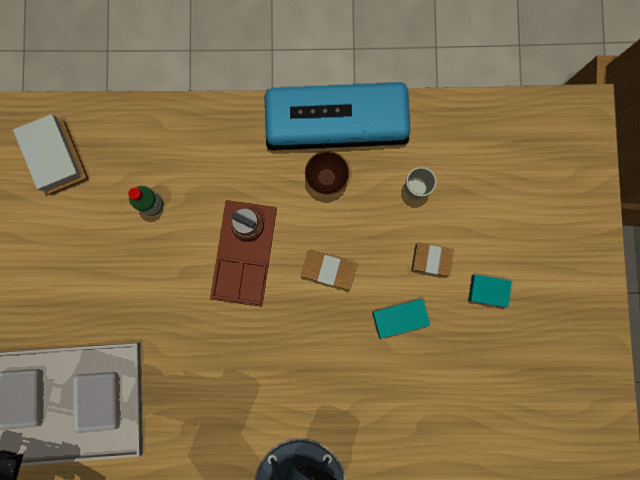

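View pics/side.png

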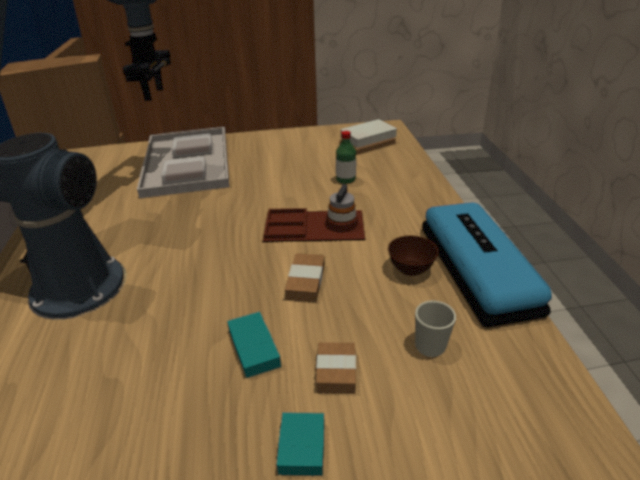

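Top view shows the brown cartons with a white band at (329,270), the longer, and (433,260), the shorter. The turquoise look-alikes are at (401,318) and (490,291). The caddy is at (244,253) with its cap at (246,220), and the bottle (145,200), bowl (327,173) and cup (421,182) are bystanders. The brown banded pair fits the description, so I'll measure it and confirm it in a crop.

Run:
```python
from h import *
c=load('top');P=cloud(c);im=c['color'].astype(int)
def rect(m,z,name):
    n,l,st,ce=cv2.connectedComponentsWithStats(m.astype(np.uint8));i=1+st[1:,4].argmax()
    p=np.argwhere(l==i)[:,::-1];w=plane(c,p,z)[:,:2].astype(np.float32)
    r=cv2.minAreaRect(w*1000);print(name,st[i,4],np.round(r[0],1),np.round(r[1],1),round(r[2],1),'bz',np.round(np.median(P[p[:,1],p[:,0],2]),4))
    return l==i
def win(u0,u1,v0,v1):
    m=np.zeros((480,640),bool);m[v0:v1,u0:u1]=1;return m
print('table z',np.median(P[330:345,250:350,2]))
Z=P[:,:,2]
t=rect((Z>.02)&(Z<.045)&win(290,370,240,300),.03,'tall depth')
s=rect((Z>.02)&(Z<.045)&win(405,462,235,285),.03,'short depth')
hsv=cv2.cvtColor(c['color'],cv2.COLOR_RGB2HSV)
for n,(u,v) in dict(tall=(310,265),short=(420,258),wood=(340,310),caddy=(260,250),wing=(244,220),disc=(238,230),bayfl=(228,280),lip=(240,275)).items(): print(n,im[v,u],hsv[v,u])
R=im[...,0];G=im[...,1];B=im[...,2]
rect((R>1.8*G)&(R<180)&win(200,290,190,315),.008,'caddy')
a=c['color'][190:310,200:290];d=c['color'][230:340,290:520];sd=load('side')['color'][0:110,100:200]
f=lambda x,k:cv2.resize(x,None,fx=k,fy=k,interpolation=cv2.INTER_CUBIC)
A=f(a,3);S=f(sd,3.4);D=f(d,2.6);C=np.zeros((700,700,3),np.uint8)
C[:360,:270]=A;C[:S.shape[0],300:300+S.shape[1]]=S;C[400:400+D.shape[0],:D.shape[1]]=D
cv2.imwrite('pics/crop.png',f(C,.85)[:,:,::-1])
```

```text
table z -0.000918340162974322
tall depth 1390 [509.1 -75.7] [124.5  66.6] 73.5 bz 0.0292
short depth 1020 [ 532.  -328.1] [90.8 66.8] 79.1 bz 0.0293
tall [128  91  47] [ 16 161 128]
short [129  91  50] [ 16 156 129]
wood [141 111  64] [ 18 139 141]
caddy [105  59  43] [  8 151 105]
wing [58 57 57] [ 0  4 58]
disc [147 144 140] [ 17  12 147]
bayfl [104  56  42] [  7 152 104]
lip [101  53  35] [  8 167 101]
caddy 3869 [555.6 134. ] [127.3 247.8] 81.3 bz 0.0078
```

View pics/crop.png

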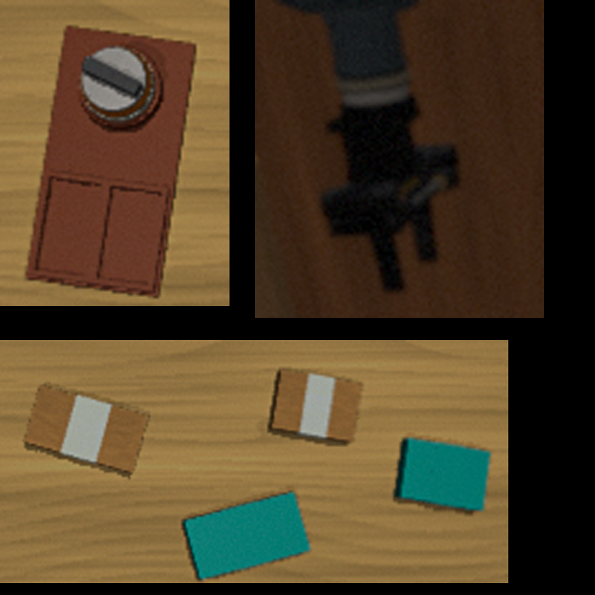

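The crop confirms it. Bottom panel: the two brown cartons with a white band are the targets, and measure 124×67 and 91×67 mm. The turquoise ones have no band and will be left. Top left: the cap wing runs from upper left to lower right, and the caddy's two bays are at the bottom. Top right: the gripper body is wide along the jaw direction.

```bash
cat >> h.py <<'E'
def tool(xdir,b):
    "rotation with tool z=-b, tool x closest to xdir"
    z=-np.array(b,float);z/=np.linalg.norm(z);x=np.array(xdir,float);x-=z*(x@z);x/=np.linalg.norm(x)
    return Rn.from_matrix(np.c_[x,np.cross(z,x),z])
def go(p,R,ref=None):
    s=arm.sense();p0,R0=(s['tcp_pos'],Rn.from_quat(s['ee_rot'])) if ref is None else ref
    d=R0.inv().apply(np.array(p)-p0)*100;t=(R0.inv()*R).as_rotvec()
    print('d_cm',np.round(d,2),'turn',np.round(t,3),'rows',round(max(np.linalg.norm(d)/4.17,np.linalg.norm(t)/.125),1))
E
python3 - <<'E'
from h import *
c=load('top');im=c['color'].astype(int);mx=im.max(2);mn=im.min(2)
w=np.zeros((480,640),bool);w[200:240,225:268]=1
g=w&(mx-mn<12);
for n,m,z in(('wing',g&(mx<90),.106),('disc',g&(mx>105),.084)):
    nn,l,st,ce=cv2.connectedComponentsWithStats(m.astype(np.uint8));i=1+st[1:,4].argmax()
    p=np.argwhere(l==i)[:,::-1];q=(plane(c,p,z)[:,:2]*1000).astype(np.float32)
    print(n,len(p),cv2.minAreaRect(q),cv2.minEnclosingCircle(q))
ph=np.deg2rad(55);go([.60,.1234,.20],tool([np.cos(ph),np.sin(ph),0],[0,0,1]))
E
```

```text
wing 196 ((621.9673461914062, 122.05194091796875), (61.12238693237305, 22.576570510864258), 55.629207611083984) ((622.56005859375, 121.64034271240234), 30.56885528564453)
disc 133 ((641.45166015625, 114.12489318847656), (52.26028060913086, 18.58652114868164), 61.48149108886719) ((634.2092895507812, 118.06024169921875), 26.15135383605957)
d_cm [-55.86 -37.25   3.32] turn [-0.002  0.002  1.961] rows 16.1
```

Request:
{"fn": "arm_command", "kwargs": {"commands": [{"delta_pos": [-55.9, -37.3, 3.3], "turn": [0, 0, 1.96]}, {"delta_pos": [-55.9, -37.3, 3.3], "turn": [0, 0, 1.96]}, {"delta_pos": [-55.9, -37.3, 3.3], "turn": [0, 0, 1.96]}, {"delta_pos": [-55.9, -37.3, 3.3], "turn": [0, 0, 1.96]}, {"delta_pos": [-55.9, -37.3, 3.3], "turn": [0, 0, 1.96]}, {"delta_pos": [-55.9, -37.3, 3.3], "turn": [0, 0, 1.96]}, {"delta_pos": [-55.9, -37.3, 3.3], "turn": [0, 0, 1.96]}, {"delta_pos": [-55.9, -37.3, 3.3], "turn": [0, 0, 1.96]}, {"delta_pos": [-55.9, -37.3, 3.3], "turn": [0, 0, 1.96]}, {"delta_pos": [-55.9, -37.3, 3.3], "turn": [0, 0, 1.96]}, {"delta_pos": [-55.9, -37.3, 3.3], "turn": [0, 0, 1.96]}, {"delta_pos": [-55.9, -37.3, 3.3], "turn": [0, 0, 1.96]}, {"delta_pos": [-55.9, -37.3, 3.3], "turn": [0, 0, 1.96]}, {"delta_pos": [-55.9, -37.3, 3.3], "turn": [0, 0, 1.96]}, {"delta_pos": [-55.9, -37.3, 3.3], "turn": [0, 0, 1.96]}, {"delta_pos": [-55.9, -37.3, 3.3], "turn": [0, 0, 1.96]}, {"delta_pos": [-55.9, -37.3, 3.3], "turn": [0, 0, 1.96]}, {"delta_pos": [-55.9, -37.3, 3.3], "turn": [0, 0, 1.96]}, {"delta_pos": [-55.9, -37.3, 3.3], "turn": [0, 0, 1.96]}, {"delta_pos": [-55.9, -37.3, 3.3], "turn": [0, 0, 1.96]}], "grip": 1}}

```text
time_s: 1.77
tcp_pos: [0.5988, 0.1246, 0.2001]
ee_rot: [0.886, 0.463, -0.001, -0.001]
ft_force: [0.6, -0.1, 0.4]
width: 0.0868
```

Run:
```python
from h import *
s=arm.sense();print(s['time_s'],s['tcp_pos'],s['ee_rot'],s['joints'],s['ft_force'])
c=cap('wrist','w1.png')
print(-c['R'].T@c['t'],c['R'][2])
```

```text
1.7667 [0.59884549 0.12458059 0.20009332] [ 8.86459487e-01  4.62804438e-01 -1.00186247e-03 -7.91707598e-04] [2.23660559e-02 5.48776548e-01 1.49937905e+00 5.98516199e-04
 1.09593488e+00 6.30574754e-01] [ 0.58698442 -0.13024564  0.40347867]
[0.64249627 0.18491068 0.35122338] [-0.15683941 -0.22099111 -0.96258212]
```

View pics/w1.png

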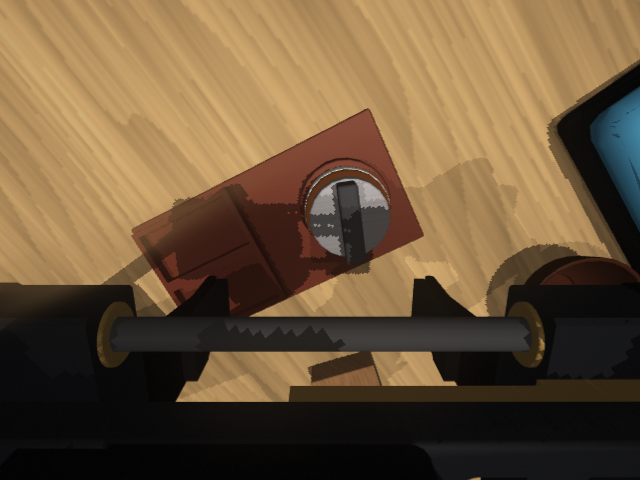

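The wrist view shows the cap disc at about (347,220), with the wing running from (345,183) to (356,270). Depth will give the wing top.

Run:
```python
from h import *
c=load('wrist');P=cloud(c);Z=P[...,2]
w=np.zeros(Z.shape,bool);w[160:300,290:410]=1
for lo,hi in((.100,.115),(.078,.092)):
    m=w&(Z>lo)&(Z<hi);n,l,st,ce=cv2.connectedComponentsWithStats(m.astype(np.uint8));i=1+st[1:,4].argmax()
    q=(P[l==i][:,:2]*1000).astype(np.float32);print(lo,len(q),cv2.minAreaRect(q),cv2.minEnclosingCircle(q)[0],np.median(P[l==i][:,2]))
# caddy edges: plane
im=c['color'].astype(int)
m=(im[...,0]>1.6*im[...,1])&(abs(Z-.008)<.006);m[270:]=0
print(m.sum(),P[110,367],P[118,366],P[235,420],P[230,135])
R0=Rn.from_quat(arm.sense()['ee_rot']);x=R0.apply([1,0,0]);print(np.degrees(np.arctan2(x[1],x[0])))
ph=np.deg2rad(55.5);go([.6225,.1230,.098],tool([np.cos(ph),np.sin(ph),0],[0,0,1]))
```

```text
0.1 1646 ((625.8927612304688, 124.48466491699219), (55.602622985839844, 14.03907585144043), 63.29758834838867) (626.0003662109375, 124.4700927734375) 0.10584574560843765
0.078 3460 ((625.8233642578125, 124.42168426513672), (59.28512191772461, 58.59506607055664), 56.8743896484375) (625.85400390625, 124.372802734375) 0.08395175750148777
16920 [0.68734971 0.17901108 0.00675287] [0.68280311 0.17396574 0.00839102] [0.66719113 0.05537581 0.0083162 ] [0.44648766 0.21475122 0.00712511]
55.18003091417548
d_cm [ 1.2   2.07 10.23] turn [-0.002  0.001 -0.006] rows 2.5
```

Run:
```python
from h import *
ph=np.deg2rad(63.3)
for z in(.2,.098):go([.6258,.1244,z],tool([np.cos(ph),np.sin(ph),0],[0,0,1]))
```

```text
d_cm [1.49 2.24 0.03] turn [-0.002  0.001 -0.142] rows 1.1
d_cm [ 1.5   2.26 10.23] turn [-0.002  0.001 -0.142] rows 2.5
```

Request:
{"fn": "arm_command", "kwargs": {"commands": [{"delta_pos": [1.5, 2.25, 0], "turn": [-0.002, 0.001, -0.142]}, {"delta_pos": [1.5, 2.25, 0], "turn": [-0.002, 0.001, -0.142]}, {"delta_pos": [1.5, 2.25, 0], "turn": [-0.002, 0.001, -0.142]}, {"delta_pos": [1.5, 2.25, 3], "turn": [-0.002, 0.001, -0.142]}, {"delta_pos": [1.5, 2.25, 6], "turn": [-0.002, 0.001, -0.142]}, {"delta_pos": [1.5, 2.25, 8.5], "turn": [-0.002, 0.001, -0.142]}, {"delta_pos": [1.5, 2.25, 10.0], "turn": [-0.002, 0.001, -0.142]}, {"delta_pos": [1.5, 2.25, 10.2], "turn": [-0.002, 0.001, -0.142]}, {"delta_pos": [1.5, 2.25, 10.2], "turn": [-0.002, 0.001, -0.142]}, {"delta_pos": [1.5, 2.25, 10.2], "turn": [-0.002, 0.001, -0.142]}]}}

```text
time_s: 2.65
tcp_pos: [0.6277, 0.1235, 0.0996]
ee_rot: [0.852, 0.524, 0.001, 0.001]
ft_force: [1.3, -0.9, -0.1]
width: 0.087
```

Request:
{"fn": "arm_command", "kwargs": {"commands": [{"delta_pos": [0, 0, 0], "turn": [0, 0, 0]}, {"delta_pos": [0, 0, 0], "turn": [0, 0, 0]}, {"delta_pos": [0, 0, 0], "turn": [0, 0, 0]}, {"delta_pos": [0, 0, 0], "turn": [0, 0, 0]}, {"delta_pos": [0, 0, 0], "turn": [0, 0, 0]}, {"delta_pos": [0, 0, 0], "turn": [0, 0, 0]}, {"delta_pos": [0, 0, 0], "turn": [0, 0, 0]}, {"delta_pos": [0, 0, 0], "turn": [0, 0, 0]}, {"delta_pos": [0, 0, 0], "turn": [0, 0, 0]}, {"delta_pos": [0, 0, 0], "turn": [0, 0, 0]}], "grip": 0}}

```text
time_s: 3.48
tcp_pos: [0.6276, 0.1228, 0.0985]
ee_rot: [0.852, 0.524, 0.001, 0.001]
ft_force: [0.1, -0.2, 0.8]
width: 0.0282
```

Run:
```python
from h import *
s=arm.sense();x=Rn.from_quat(s['ee_rot']).apply([1,0,0]);print(s['time_s'],s['tcp_pos'],s['width'],s['ft_force'],s['moment'],np.degrees(np.arctan2(x[1],x[0])),s['joints'])
```

```text
3.4833 [0.62761532 0.12283134 0.09848752] 0.028193571779642598 [ 0.08137622 -0.20064999  0.81326429] [-0.09152163  0.10396792  0.00287656] 63.1838222896166 [ 1.89157975e-02  7.12276984e-01  1.50199620e+00 -2.62653190e-04
  9.25194126e-01  4.87105001e-01]
```

Request:
{"fn": "arm_command", "kwargs": {"commands": [{"delta_pos": [0, -0.23, 0], "turn": [0, 0, 0]}, {"delta_pos": [0, -0.23, 0], "turn": [0, 0, 0]}, {"delta_pos": [0, -0.23, 0], "turn": [0, 0, 0]}, {"delta_pos": [0, -0.23, 0], "turn": [0, 0, 0]}, {"delta_pos": [0, -0.23, 0], "turn": [0, 0, 0]}, {"delta_pos": [0, -0.23, 0], "turn": [0, 0, 0]}]}}

```text
time_s: 3.98
tcp_pos: [0.6246, 0.1242, 0.0984]
ee_rot: [0.852, 0.524, 0.0, -0.0]
ft_force: [-3.3, 1.0, 1.4]
width: 0.0135
```

```bash
cat > st.py <<'E'
from h import *
s=arm.sense();R=Rn.from_quat(s['ee_rot']);x=R.apply([1,0,0]);print(round(s['time_s'],2),s['tcp_pos'].round(4),'w',s['width'].round(4),'F',s['ft_force'].round(1),'M',s['moment'].round(2),'yaw',np.degrees(np.arctan2(x[1],x[0])).round(2),'z',R.apply([0,0,1]).round(3),'q',s['joints'].round(2))
E
python3 st.py
```

```text
Traceback (most recent call last):
  File "st.py", line 2, in <module>
    s=arm.sense();R=Rn.from_quat(s['ee_rot']);x=R.apply([1,0,0]);print(round(s['time_s'],2),s['tcp_pos'].round(4),'w',s['width'].round(4),'F',s['ft_force'].round(1),'M',s['moment'].round(2),'yaw',np.degrees(np.arctan2(x[1],x[0])).round(2),'z',R.apply([0,0,1]).round(3),'q',s['joints'].round(2))
                                                                                                                      ^^^^^^^^^^^^^^^^
AttributeError: 'float' object has no attribute 'round'
```

Request:
{"fn": "arm_command", "kwargs": {"commands": [{"delta_pos": [0, 0, 0], "turn": [0, 0, 0.08]}, {"delta_pos": [0, 0, 0], "turn": [0, 0, 0.16]}, {"delta_pos": [0, 0, 0], "turn": [0, 0, 0.24]}, {"delta_pos": [0, 0, 0], "turn": [0, 0, 0.32]}, {"delta_pos": [0, 0, 0], "turn": [0, 0, 0.4]}, {"delta_pos": [0, 0, 0], "turn": [0, 0, 0.48]}, {"delta_pos": [0, 0, 0], "turn": [0, 0, 0.56]}, {"delta_pos": [0, 0, 0], "turn": [0, 0, 0.64]}, {"delta_pos": [0, 0, 0], "turn": [0, 0, 0.72]}, {"delta_pos": [0, 0, 0], "turn": [0, 0, 0.8]}, {"delta_pos": [0, 0, 0], "turn": [0, 0, 0.88]}, {"delta_pos": [0, 0, 0], "turn": [0, 0, 0.96]}, {"delta_pos": [0, 0, 0], "turn": [0, 0, 1.04]}, {"delta_pos": [0, 0, 0], "turn": [0, 0, 1.1]}, {"delta_pos": [0, 0, 0], "turn": [0, 0, 1.15]}, {"delta_pos": [0, 0, 0], "turn": [0, 0, 1.15]}]}}

```text
time_s: 5.32
tcp_pos: [0.6244, 0.1245, 0.0984]
ee_rot: [1.0, -0.024, -0.0, -0.0]
ft_force: [-2.8, 2.7, 2.0]
width: 0.0135
```

```bash
sed -i "s/s\['width'\].round(4)/round(s['width'],4)/" st.py; python3 st.py
```

```text
5.32 [0.6244 0.1245 0.0984] w 0.0135 F [-2.8  2.7  2. ] M [ 0.4   0.84 -0.07] yaw -2.76 z [-0.     0.001 -1.   ] q [0.02 0.71 1.51 0.   0.92 1.64]
```

Request:
{"fn": "arm_command", "kwargs": {"commands": [{"delta_pos": [0, 0, 0], "turn": [0, 0, 0.03]}, {"delta_pos": [0, 0, 0], "turn": [0, 0, 0.06]}, {"delta_pos": [0, 0, 0], "turn": [0, 0, 0.09]}, {"delta_pos": [0, 0, 0], "turn": [0, 0, 0.12]}, {"delta_pos": [0, 0, 0], "turn": [0, 0, 0.14]}, {"delta_pos": [0, 0, 0], "turn": [0, 0, 0.16]}, {"delta_pos": [0, 0, 0], "turn": [0, 0, 0.16]}, {"delta_pos": [0, 0, 0], "turn": [0, 0, 0.16]}]}}

```text
time_s: 5.98
tcp_pos: [0.6244, 0.1245, 0.0984]
ee_rot: [0.995, -0.101, -0.0, 0.0]
ft_force: [-4.0, 3.6, 1.7]
width: 0.0138
```

```bash
python3 st.py
```

```text
5.98 [0.6244 0.1245 0.0984] w 0.0138 F [-4.   3.6  1.7] M [0.54 0.86 0.69] yaw -11.62 z [-0. -0. -1.] q [ 0.02  0.71  1.51 -0.    0.92  1.8 ]
```

The z moment rose from -0.07 to 0.69 N·m, so the cap is at its stop. Next I release, rise and check.

Request:
{"fn": "arm_command", "kwargs": {"commands": [{"delta_pos": [0, 0, 0], "turn": [0, 0, -0.02]}, {"delta_pos": [0, 0, 0], "turn": [0, 0, -0.02]}, {"delta_pos": [0, 0, 0], "turn": [0, 0, -0.02]}, {"delta_pos": [0, 0, 0], "turn": [0, 0, -0.02]}, {"delta_pos": [0, 0, -3], "turn": [0, 0, -0.02]}, {"delta_pos": [0, 0, -7], "turn": [0, 0, -0.02]}, {"delta_pos": [-2, 0, -11], "turn": [0, 0, -0.02]}, {"delta_pos": [-5, 0, -13], "turn": [0, 0, -0.02]}, {"delta_pos": [-8, 0, -13], "turn": [0, 0, -0.02]}, {"delta_pos": [-8, 0, -13], "turn": [0, 0, -0.02]}, {"delta_pos": [-8, 0, -13], "turn": [0, 0, -0.02]}], "grip": 1}}

```text
time_s: 6.9
tcp_pos: [0.546, 0.1404, 0.2292]
ee_rot: [0.996, -0.093, 0.002, 0.0]
ft_force: [1.1, 0.3, 1.6]
width: 0.0792
```

```bash
cat > capchk.py <<'E'
from h import *
for n,m in(('wrist','w2.png'),('top','t2.png')):
    c=cap(n,m);P=cloud(c);Z=P[...,2]
    near=(np.hypot(P[...,0]-.6255,P[...,1]-.1245)<.045)
    m=near&(Z>.099)&(Z<.115);q=(P[m][:,:2]*1000).astype(np.float32)
    if len(q)>20:print(n,len(q),cv2.minAreaRect(q))
    im=c['color'].astype(int)
    m=(im[...,0]>1.6*im[...,1])&(im[...,0]<140)&(Z>-.002)&(Z<.03)&(np.hypot(P[...,0]-.555,P[...,1]-.134)<.15)
    nn,l,st,ce=cv2.connectedComponentsWithStats(m.astype(np.uint8));i=1+st[1:,4].argmax()
    q=(P[l==i][:,:2]*1000).astype(np.float32);print('caddy',len(q),cv2.minAreaRect(q))
E
python3 st.py; python3 capchk.py
```

```text
6.9 [0.546  0.1404 0.2292] w 0.0792 F [1.1 0.3 1.6] M [-0.04  0.13 -0.07] yaw -10.69 z [ 0.003 -0.    -1.   ] q [ 0.05  0.45  1.6  -0.    1.09  1.81]
wrist 1605 ((625.6950073242188, 124.1803207397461), (13.978429794311523, 55.83042907714844), 81.18890380859375)
caddy 25186 ((557.2835083007812, 135.08578491210938), (129.18446350097656, 248.47463989257812), 81.4573745727539)
top 101 ((625.4833984375, 121.89867401123047), (14.2946138381958, 51.925811767578125), 88.80956268310547)
caddy 862 ((475.1663818359375, 112.80348205566406), (62.61635971069336, 95.68685913085938), 82.81440734863281)
```

View pics/w2.png

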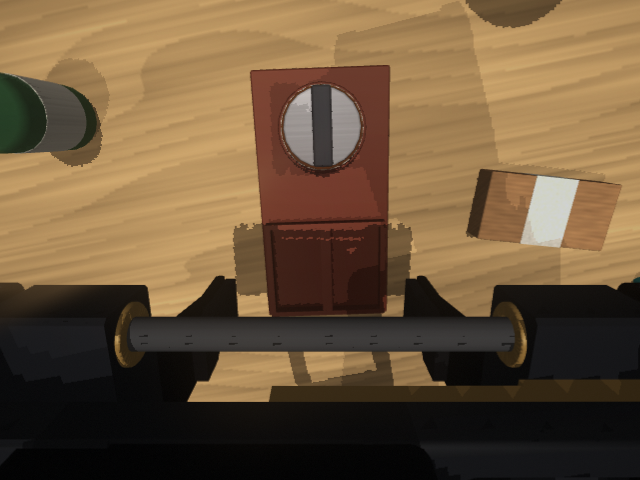

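The picture shows the wing lying along the caddy axis from (322,85) to (322,166). It measures -8.8° against -8.5 to -8.7° for the caddy, so the cap is shut. The tall carton is at (545,210). Next is the tilted grasp: I grip across the 66 mm width with the tool leaning 35° toward +y, so that after the 90° tip-up it leans 55° toward −y.

```bash
cat >> h.py <<'E'
def grasp(C,yaw,off,tau=35,h=.025,back=0.):
    "carton lying: returns TCP pos, R"
    y=np.deg2rad(yaw);t=np.deg2rad(tau);a=np.array([np.cos(y),np.sin(y),0]);n=np.array([0,0,1.])
    b=np.cos(t)*n+np.sin(t)*a
    return np.array([C[0],C[1],h])+off*a+b*(back-.008),tool(a,b)
E
python3 - <<'E'
from h import *
c=load('wrist');P=cloud(c);Z=P[...,2]
m=(Z>.02)&(Z<.04)&(np.hypot(P[...,0]-.509,P[...,1]+.076)<.09);m[260:]=0
q=(P[m][:,:2]*1000).astype(np.float32);r=cv2.minAreaRect(q);print(len(q),r,np.median(P[m][:,2]))
for bk in(.12,0):
    p,R=grasp(np.array(r[0])/1000,73.5,.015,back=bk);print(p);go(p,R)
go(p,R,grasp(np.array(r[0])/1000,73.5,.015,back=.12))
E
```

```text
9040 ((509.7226867675781, -75.0984115600586), (126.75908660888672, 66.74121856689453), 73.49610900878906) 0.029843949943776024
[0.53222822 0.000879   0.11674503]
d_cm [ 0.98 13.98 11.18] turn [-0.445 -0.499 -1.422] rows 12.6
[ 0.51267968 -0.06511577  0.01844678]
d_cm [ 0.25 20.83 21.  ] turn [-0.445 -0.499 -1.422] rows 12.6
d_cm [ 0.  0. 12.] turn [0. 0. 0.] rows 2.9
```

Request:
{"fn": "arm_command", "kwargs": {"commands": [{"delta_pos": [1.0, 14.0, 0], "turn": [-0.445, -0.499, -1.422]}, {"delta_pos": [1.0, 14.0, 0], "turn": [-0.445, -0.499, -1.422]}, {"delta_pos": [1.0, 14.0, 0], "turn": [-0.445, -0.499, -1.422]}, {"delta_pos": [1.0, 14.0, 0], "turn": [-0.445, -0.499, -1.422]}, {"delta_pos": [1.0, 14.0, 5], "turn": [-0.445, -0.499, -1.422]}, {"delta_pos": [1.0, 14.0, 11.2], "turn": [-0.445, -0.499, -1.422]}, {"delta_pos": [1.0, 14.0, 11.2], "turn": [-0.445, -0.499, -1.422]}, {"delta_pos": [1.0, 14.0, 11.2], "turn": [-0.445, -0.499, -1.422]}, {"delta_pos": [1.0, 14.0, 11.2], "turn": [-0.445, -0.499, -1.422]}, {"delta_pos": [1.0, 14.0, 11.2], "turn": [-0.445, -0.499, -1.422]}, {"delta_pos": [1.0, 14.0, 11.2], "turn": [-0.445, -0.499, -1.422]}, {"delta_pos": [1.0, 14.0, 11.2], "turn": [-0.445, -0.499, -1.422]}, {"delta_pos": [1.0, 14.0, 11.2], "turn": [-0.445, -0.499, -1.422]}, {"delta_pos": [1.0, 14.0, 11.2], "turn": [-0.445, -0.499, -1.422]}, {"delta_pos": [1.0, 14.0, 11.2], "turn": [-0.445, -0.499, -1.422]}, {"delta_pos": [1.0, 14.0, 11.2], "turn": [-0.445, -0.499, -1.422]}, {"delta_pos": [1.0, 14.0, 11.2], "turn": [-0.445, -0.499, -1.422]}]}}

```text
time_s: 8.42
tcp_pos: [0.5317, 0.0004, 0.1162]
ee_rot: [0.765, 0.57, -0.241, 0.179]
ft_force: [-0.2, 0.0, 0.1]
width: 0.0871
```

```bash
python3 st.py
python3 - <<'E'
from h import *
p,R=grasp([.5095,-.0752],73.5,.015,back=0);go(p,R)
E
```

```text
8.42 [5.317e-01 4.000e-04 1.162e-01] w 0.0871 F [-0.2  0.   0.1] M [ 0.23 -0.09 -0.03] yaw 73.44 z [-0.164 -0.549 -0.82 ] q [ 0.09  0.73  1.62 -0.63  1.14  0.75]
d_cm [-0.    0.04 11.93] turn [-0.002 -0.001 -0.001] rows 2.9
```

Excellent. Going in.

Request:
{"fn": "arm_command", "kwargs": {"commands": [{"delta_pos": [0, 0.04, 3.5], "turn": [0, 0, 0]}, {"delta_pos": [0, 0.04, 6.5], "turn": [0, 0, 0]}, {"delta_pos": [0, 0.04, 9], "turn": [0, 0, 0]}, {"delta_pos": [0, 0.04, 11], "turn": [0, 0, 0]}, {"delta_pos": [0, 0.04, 11.9], "turn": [0, 0, 0]}, {"delta_pos": [0, 0.04, 11.9], "turn": [0, 0, 0]}, {"delta_pos": [0, 0.04, 11.9], "turn": [0, 0, 0]}]}}

```text
time_s: 9.0
tcp_pos: [0.5123, -0.0649, 0.0191]
ee_rot: [0.764, 0.57, -0.241, 0.179]
ft_force: [-0.5, 0.1, 1.0]
width: 0.0868
```

Request:
{"fn": "arm_command", "kwargs": {"commands": [{"delta_pos": [0, 0, 0], "turn": [0, 0, 0]}, {"delta_pos": [0, 0, 0], "turn": [0, 0, 0]}, {"delta_pos": [0, 0, 0], "turn": [0, 0, 0]}, {"delta_pos": [0, 0, 0], "turn": [0, 0, 0]}, {"delta_pos": [0, 0, 0], "turn": [0, 0, 0]}, {"delta_pos": [0, 0, 0], "turn": [0, 0, 0]}, {"delta_pos": [0, 0, 0], "turn": [0, 0, 0]}, {"delta_pos": [0, 0, 0], "turn": [0, 0, 0]}], "grip": 0}}

```text
time_s: 9.67
tcp_pos: [0.5124, -0.0642, 0.0196]
ee_rot: [0.764, 0.571, -0.241, 0.18]
ft_force: [0.7, 3.7, 5.4]
width: 0.0661
```

```bash
python3 st.py
```

```text
9.67 [ 0.5124 -0.0642  0.0196] w 0.0661 F [0.7 3.7 5.4] M [ 0.23  0.02 -0.01] yaw 73.58 z [-0.163 -0.55  -0.819] q [-0.02  0.87  1.72 -0.78  0.9   0.87]
```

```bash
cat >> h.py <<'E'
CY=np.deg2rad(-8.7);CX=np.array([np.cos(CY),np.sin(CY),0]);CV=np.array([-np.sin(CY),np.cos(CY),0]);CC=np.array([.5567,.1349,0])
LB=CC-.07*CX+.03*CV;RB=CC-.07*CX-.03*CV
def place(bay,L,ta,tn,tau=35,up=0.):
    m=-CV;k=np.array([0,0,1.]);t=np.deg2rad(tau)
    return bay+k*(.008+L/2+ta+up)+m*tn,tool(np.cos(t)*k-np.sin(t)*m,np.cos(t)*m+np.sin(t)*k)
E
python3 - <<'E'
from h import *
s=arm.sense();p=s['tcp_pos'];R=Rn.from_quat(s['ee_rot'])
q,Rf=place(LB,.125,.0114,.0046,up=.06)
go(p+[0,0,.13],R);go(p+[0,0,.13],Rf);go(q,Rf);print(q)
E
```

```text
d_cm [-7.450e+00 -1.000e-02 -1.065e+01] turn [0. 0. 0.] rows 3.1
d_cm [-7.450e+00 -1.000e-02 -1.065e+01] turn [ 0.025  1.568 -0.148] rows 12.6
d_cm [ 10.95  -8.68 -22.58] turn [ 0.025  1.568 -0.148] rows 12.6
[0.49134745 0.170596   0.1419    ]
```

Request:
{"fn": "arm_command", "kwargs": {"commands": [{"delta_pos": [-1.5, 0, -2.1], "turn": [0, 0, 0]}, {"delta_pos": [-3.5, 0, -5], "turn": [0, 0, 0]}, {"delta_pos": [-5.5, 0, -7.9], "turn": [0, 0, 0]}, {"delta_pos": [-7.45, 0, -10.65], "turn": [0, 0, 0]}, {"delta_pos": [-7.45, 0, -10.65], "turn": [0.025, 1.568, -0.148]}, {"delta_pos": [-7.45, 0, -10.65], "turn": [0.025, 1.568, -0.148]}, {"delta_pos": [-7.45, 0, -10.65], "turn": [0.025, 1.568, -0.148]}, {"delta_pos": [-7.45, 0, -10.65], "turn": [0.025, 1.568, -0.148]}, {"delta_pos": [-7.45, 0, -10.65], "turn": [0.025, 1.568, -0.148]}, {"delta_pos": [-7.45, 0, -10.65], "turn": [0.025, 1.568, -0.148]}, {"delta_pos": [-7.45, 0, -10.65], "turn": [0.025, 1.568, -0.148]}, {"delta_pos": [-7.45, 0, -10.65], "turn": [0.025, 1.568, -0.148]}, {"delta_pos": [-7.45, 0, -10.65], "turn": [0.025, 1.568, -0.148]}, {"delta_pos": [-7.45, 0, -10.65], "turn": [0.025, 1.568, -0.148]}, {"delta_pos": [-7.45, 0, -10.65], "turn": [0.025, 1.568, -0.148]}, {"delta_pos": [-7.45, 0, -10.65], "turn": [0.025, 1.568, -0.148]}, {"delta_pos": [-7.45, 0, -10.65], "turn": [0.025, 1.568, -0.148]}, {"delta_pos": [-7.45, 0, -10.65], "turn": [0.025, 1.568, -0.148]}, {"delta_pos": [-7.45, 0, -10.65], "turn": [0.025, 1.568, -0.148]}, {"delta_pos": [-7.45, 0, -10.65], "turn": [0.025, 1.568, -0.148]}]}}

```text
time_s: 11.33
tcp_pos: [0.5119, -0.0642, 0.1489]
ee_rot: [0.674, 0.578, 0.349, -0.301]
ft_force: [-0.6, 0.3, -0.4]
width: 0.0661
```

```bash
python3 st.py
python3 - <<'E'
from h import *
q,Rf=place(LB,.125,.0114,.0046,up=.06);go(q,Rf)
E
```

```text
11.33 [ 0.5119 -0.0642  0.1489] w 0.0661 F [-0.6  0.3 -0.4] M [-0.72  0.17 -0.03] yaw 81.15 z [ 0.123  0.809 -0.575] q [-0.76  0.76  1.73  0.75  1.4  -1.04]
d_cm [12.58 -5.59 19.14] turn [-0.001  0.002 -0.002] rows 5.7
```

Request:
{"fn": "arm_command", "kwargs": {"commands": [{"delta_pos": [2.5, -1.1, 3.8], "turn": [0, 0, 0]}, {"delta_pos": [5, -2.2, 7.6], "turn": [0, 0, 0]}, {"delta_pos": [7.5, -3.4, 11.5], "turn": [0, 0, 0]}, {"delta_pos": [10, -4.5, 15.3], "turn": [0, 0, 0]}, {"delta_pos": [12, -5.3, 18.2], "turn": [0, 0, 0]}, {"delta_pos": [12.6, -5.6, 19.15], "turn": [0, 0, 0]}, {"delta_pos": [12.6, -5.6, 19.15], "turn": [0, 0, 0]}, {"delta_pos": [12.6, -5.6, 19.15], "turn": [0, 0, 0]}, {"delta_pos": [12.6, -5.6, 19.15], "turn": [0, 0, 0]}]}}

```text
time_s: 12.08
tcp_pos: [0.492, 0.1707, 0.1429]
ee_rot: [0.673, 0.579, 0.35, -0.3]
ft_force: [0.5, -0.5, -0.7]
width: 0.0656
```

```bash
python3 st.py
python3 - <<'E'
from h import *
a=cap('side','s3.png');b=cap('top');x=a['color'][120:280,200:400];y=b['color'][190:330,190:330]
cv2.imwrite('pics/s3c.png',np.hstack([cv2.resize(x,(560,448)),cv2.resize(y,(448,448))])[:,:,::-1][:,:,:].repeat(1,0)[:, :1008])
i=cv2.imread('pics/s3c.png');cv2.imwrite('pics/s3c.png',cv2.resize(i,None,fx=.79,fy=.79))
# top face of the standing carton
P=cloud(b);Z=P[...,2]
m=(Z>.165)&(Z<.20)&(abs(P[...,0]-.492)<.06)&(abs(P[...,1]-.175)<.05)&(b['color'][...,0].astype(int)>b['color'][...,2]+30)
q=(P[m][:,:2]*1000).astype(np.float32);print(len(q),cv2.minAreaRect(q) if len(q) else '',np.median(P[m][:,2]))
q,Rf=place(LB,.125,.0114,.0046,up=.06);go(q,Rf)
E
```

```text
12.08 [0.492  0.1707 0.1429] w 0.0656 F [ 0.5 -0.5 -0.7] M [-0.75  0.15  0.01] yaw 81.49 z [ 0.124  0.809 -0.575] q [-0.39  0.72  1.99  1.09  1.11 -1.11]
7 ((523.8905029296875, 181.96481323242188), (8.41207218170166, 2.846524477005005), 4.425277233123779) 0.1920036303833697
d_cm [-0.   -0.15  0.12] turn [0.002 0.001 0.   ] rows 0.0
```

View pics/s3c.png

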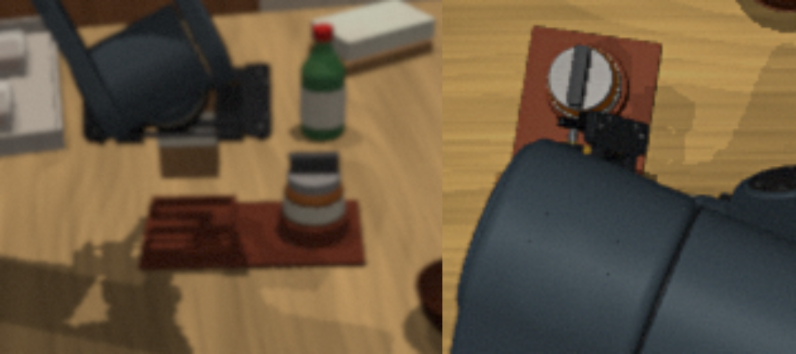

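The side view (left panel) shows the carton hanging upright under the gripper at (190,155), above the left bay. The next check is its tilt and position from the visible face.

```bash
cat > face.py <<'E'
from h import *
import sys
bay=LB if sys.argv[1]=='L' else RB; zlo,zhi=float(sys.argv[2]),float(sys.argv[3])
a=load('side');P=cloud(a);im=a['color'].astype(int)
m=(P[...,2]>zlo)&(P[...,2]<zhi)&(np.linalg.norm(P[...,:2]-bay[:2],axis=-1)<.06)&(im[...,0]>im[...,2]+15)
q=P[m]-bay;loc=np.c_[q@CX,q@CV,q[:,2]]*1000
print(len(loc),'x',np.percentile(loc[:,0],[2,50,98]).round(1),'y',np.percentile(loc[:,1],[2,50,98]).round(1),'z',np.percentile(loc[:,2],[1,99]).round(1))
k=abs(loc[:,1]-np.median(loc[:,1]))<6;A=np.c_[loc[k,0],loc[k,2],np.ones(k.sum())];co=np.linalg.lstsq(A,loc[k,1],rcond=None)[0];print('dy/dx,dy/dz',co.round(3),'y at centre',(co@[0,loc[k,2].mean(),1]).round(1))
E
python3 face.py L .05 .10
```

```text
294 x [-28.3   4.6  36. ] y [-20.  -15.4  -6.7] z [69.7 99.7]
dy/dx,dy/dz [-4.0000e-03 -5.0000e-03 -1.5089e+01] y at centre -15.5
```

Request:
{"fn": "arm_command", "kwargs": {"commands": [{"delta_pos": [0, -0.3, 0], "turn": [0, 0, 0]}, {"delta_pos": [-1.2, -0.3, 0.86], "turn": [0, 0, 0]}, {"delta_pos": [-2.4, -0.3, 1.7], "turn": [0, 0, 0]}, {"delta_pos": [-3.4, -0.3, 2.4], "turn": [0, 0, 0]}, {"delta_pos": [-4.2, -0.3, 2.95], "turn": [0, 0, 0]}, {"delta_pos": [-4.5, -0.3, 3.15], "turn": [0, 0, 0]}, {"delta_pos": [-4.7, -0.3, 3.3], "turn": [0, 0, 0]}, {"delta_pos": [-4.7, -0.3, 3.3], "turn": [0, 0, 0]}, {"delta_pos": [-4.7, -0.3, 3.3], "turn": [0, 0, 0]}]}}

```text
time_s: 12.93
tcp_pos: [0.4887, 0.1708, 0.0852]
ee_rot: [0.673, 0.577, 0.35, -0.301]
ft_force: [-0.1, 0.1, -0.8]
width: 0.066
```

```bash
python3 st.py
python3 - <<'E'
from h import *
q,Rf=place(LB,.125,.0114,.0046);go(q,Rf);print(q)
E
```

```text
12.93 [0.4887 0.1708 0.0852] w 0.066 F [-0.1  0.1 -0.8] M [-0.71  0.17 -0.03] yaw 81.16 z [ 0.124  0.81  -0.573] q [-0.39  0.85  2.    1.16  1.05 -1.25]
d_cm [-0.26  0.27  0.2 ] turn [ 0.    -0.    -0.001] rows 0.1
[0.49134745 0.170596   0.0819    ]
```

Request:
{"fn": "arm_command", "kwargs": {"commands": [{"delta_pos": [-0.1, 0.1, 0.07], "turn": [0, 0, 0]}, {"delta_pos": [-0.2, 0.1, 0.14], "turn": [0, 0, 0]}, {"delta_pos": [-0.25, 0.1, 0.17], "turn": [0, 0, 0]}, {"delta_pos": [-0.29, 0.1, 0.2], "turn": [0, 0, 0]}, {"delta_pos": [-0.29, 0.1, 0.2], "turn": [0, 0, 0]}]}}

```text
time_s: 13.35
tcp_pos: [0.4898, 0.1709, 0.0823]
ee_rot: [0.673, 0.577, 0.351, -0.301]
ft_force: [-1.2, -1.4, 3.6]
width: 0.0657
```

```bash
python3 st.py
```

```text
13.35 [0.4898 0.1709 0.0823] w 0.0657 F [-1.2 -1.4  3.6] M [-0.25 -0.09 -0.05] yaw 81.23 z [ 0.125  0.811 -0.572] q [-0.39  0.86  2.    1.16  1.05 -1.25]
```

Request:
{"fn": "arm_command", "kwargs": {"commands": [{"delta_pos": [0, 0, 0], "turn": [0, 0, 0]}, {"delta_pos": [0, 0, 0], "turn": [0, 0, 0]}, {"delta_pos": [0, 0, 0], "turn": [0, 0, 0]}, {"delta_pos": [0, 0, 0], "turn": [0, 0, 0]}, {"delta_pos": [0, 0, 0], "turn": [0, 0, 0]}, {"delta_pos": [0, 0, 0], "turn": [0, 0, 0]}, {"delta_pos": [0, 0, -2], "turn": [0, 0, 0]}, {"delta_pos": [0, 0, -5], "turn": [0, 0, 0]}, {"delta_pos": [0, 0, -8.5], "turn": [0, 0, 0]}, {"delta_pos": [0, 0, -12], "turn": [0, 0, 0]}, {"delta_pos": [0, 0, -14], "turn": [0, 0, 0]}, {"delta_pos": [0, 0, -14], "turn": [0, 0, 0]}], "grip": 1}}

```text
time_s: 14.35
tcp_pos: [0.4741, 0.0537, 0.163]
ee_rot: [0.674, 0.577, 0.351, -0.298]
ft_force: [0.0, -0.0, -0.0]
width: 0.0868
```

```bash
python3 st.py
python3 - <<'E'
from h import *
a=cap('side','s4.png');b=cap('top','t4.png')
P=cloud(b);Z=P[...,2]
m=(Z>.12)&(Z<.142)&(abs(P[...,0]-.492)<.06)&(abs(P[...,1]-.175)<.05)
q=(P[m][:,:2]*1000).astype(np.float32);print(len(q),cv2.minAreaRect(q) if len(q) else '',np.median(P[m][:,2]),LB)
# short carton again
m=(Z>.02)&(Z<.045)&(np.hypot(P[...,0]-.532,P[...,1]+.328)<.07)
q=(P[m][:,:2]*1000).astype(np.float32);print(len(q),cv2.minAreaRect(q))
for bk in(.12,0):
    p,R=grasp([.5325,-.3275],79.1,.015,back=bk);print(p);go(p,R)
E
python3 face.py L .03 .12
```

```text
14.35 [0.4741 0.0537 0.163 ] w 0.0868 F [ 0. -0. -0.] M [-0.63  0.15 -0.04] yaw 81.36 z [ 0.13   0.807 -0.576] q [-0.64  0.68  1.96  0.88  1.24 -1.11]
407 ((491.06103515625, 174.3246612548828), (31.13787841796875, 65.51892852783203), 80.88407135009766) 0.13174794117572958 [0.49204325 0.17514307 0.        ]
1018 ((532.2114868164062, -329.0296630859375), (90.48153686523438, 66.72874450683594), 79.37415313720703)
[ 0.54748403 -0.24968904  0.11674503]
d_cm [-20.41  12.13 -21.29] turn [-0.007 -1.57   0.04 ] rows 12.6
[ 0.53446875 -0.31727645  0.01844678]
d_cm [-32.41  11.88 -21.28] turn [-0.007 -1.57   0.04 ] rows 12.6
383 x [-31.1  11.6  33.9] y [-19.7 -15.9  -0.5] z [ 30.9 118.9]
dy/dx,dy/dz [-3.0000e-03  6.0000e-03 -1.6292e+01] y at centre -15.9
```

The tall carton stands centred to about 1 mm (top face at (.491,.174) against the bay's (.492,.175), height 132 mm), and its side face is plumb. Before the short carton I check how far the cup is from the gripper body.

Run:
```python
from h import *
b=load('top');P=cloud(b)
for n,(x,y),h in(('cup',(.68,-.29),.08),('bowl',(.70,-.07),.055)):
    w=(P[...,2]>h-.008)&(P[...,2]<h+.008)&(np.hypot(P[...,0]-x,P[...,1]-y)<.09)
    q=(P[w][:,:2]*1000).astype(np.float32);print(n,len(q),cv2.minEnclosingCircle(q) if len(q) else '')
p,R=grasp([.5325,-.3285],79.3,.015)
g=p-R.apply([0,0,.008]);bk=g-R.apply([0,0,.051])
for sx in(-1,1):
  for sy in(-1,1):print('body corner',(bk+R.apply([sx*.0375,sy*.095,0])).round(3))
p,R=grasp([.5325,-.3285],79.3,.015,back=.12);print(p);go(p,R)
```

```text
cup 187 ((715.3178100585938, -296.0367431640625), 36.32759475708008)
bowl 227 ((744.2734985351562, -73.7192611694336), 54.679447174072266)
body corner [ 0.442 -0.298  0.088]
body corner [ 0.628 -0.333  0.088]
body corner [ 0.453 -0.237  0.045]
body corner [ 0.64  -0.272  0.045]
[ 0.54721233 -0.25063721  0.11674503]
d_cm [-20.47  12.11 -21.37] turn [-0.007 -1.57   0.036] rows 12.6
```

Request:
{"fn": "arm_command", "kwargs": {"commands": [{"delta_pos": [-5, 3, -5.3], "turn": [0, 0, 0]}, {"delta_pos": [-10, 6, -10.6], "turn": [0, 0, 0]}, {"delta_pos": [-15, 9, -16], "turn": [-0.007, -1.57, 0.036]}, {"delta_pos": [-20.5, 12.1, -21.4], "turn": [-0.007, -1.57, 0.036]}, {"delta_pos": [-20.5, 12.1, -21.4], "turn": [-0.007, -1.57, 0.036]}, {"delta_pos": [-20.5, 12.1, -21.4], "turn": [-0.007, -1.57, 0.036]}, {"delta_pos": [-20.5, 12.1, -21.4], "turn": [-0.007, -1.57, 0.036]}, {"delta_pos": [-20.5, 12.1, -21.4], "turn": [-0.007, -1.57, 0.036]}, {"delta_pos": [-20.5, 12.1, -21.4], "turn": [-0.007, -1.57, 0.036]}, {"delta_pos": [-20.5, 12.1, -21.4], "turn": [-0.007, -1.57, 0.036]}, {"delta_pos": [-20.5, 12.1, -21.4], "turn": [-0.007, -1.57, 0.036]}, {"delta_pos": [-20.5, 12.1, -21.4], "turn": [-0.007, -1.57, 0.036]}, {"delta_pos": [-20.5, 12.1, -21.4], "turn": [-0.007, -1.57, 0.036]}, {"delta_pos": [-20.5, 12.1, -21.4], "turn": [-0.007, -1.57, 0.036]}, {"delta_pos": [-20.5, 12.1, -21.4], "turn": [-0.007, -1.57, 0.036]}, {"delta_pos": [-20.5, 12.1, -21.4], "turn": [-0.007, -1.57, 0.036]}, {"delta_pos": [-20.5, 12.1, -21.4], "turn": [-0.007, -1.57, 0.036]}, {"delta_pos": [-20.5, 12.1, -21.4], "turn": [-0.007, -1.57, 0.036]}, {"delta_pos": [-20.5, 12.1, -21.4], "turn": [-0.007, -1.57, 0.036]}]}}

```text
time_s: 16.03
tcp_pos: [0.5472, -0.251, 0.1164]
ee_rot: [0.734, 0.609, -0.231, 0.191]
ft_force: [0.7, -1.0, -0.2]
width: 0.0869
```

```bash
python3 st.py
python3 - <<'E'
from h import *
p,R=grasp([.5325,-.3285],79.3,.015);go(p,R)
E
```

```text
16.03 [ 0.5472 -0.251   0.1164] w 0.0869 F [ 0.7 -1.  -0.2] M [0.27 0.04 0.02] yaw 79.32 z [-0.106 -0.562 -0.82 ] q [-0.34  0.71  1.66 -0.84  0.86  0.44]
d_cm [-1.000e-02 -0.000e+00  1.195e+01] turn [-0.    -0.002  0.   ] rows 2.9
```

Request:
{"fn": "arm_command", "kwargs": {"commands": [{"delta_pos": [0, 0, 3.5], "turn": [0, 0, 0]}, {"delta_pos": [0, 0, 6.5], "turn": [0, 0, 0]}, {"delta_pos": [0, 0, 9], "turn": [0, 0, 0]}, {"delta_pos": [0, 0, 11], "turn": [0, 0, 0]}, {"delta_pos": [0, 0, 11.9], "turn": [0, 0, 0]}, {"delta_pos": [0, 0, 11.9], "turn": [0, 0, 0]}, {"delta_pos": [0, 0, 11.9], "turn": [0, 0, 0]}]}}

```text
time_s: 16.62
tcp_pos: [0.5343, -0.3183, 0.0192]
ee_rot: [0.735, 0.608, -0.231, 0.191]
ft_force: [1.1, 1.2, 0.7]
width: 0.0867
```

Request:
{"fn": "arm_command", "kwargs": {"commands": [{"delta_pos": [0, 0, 0], "turn": [0, 0, 0]}, {"delta_pos": [0, 0, 0], "turn": [0, 0, 0]}, {"delta_pos": [0, 0, 0], "turn": [0, 0, 0]}, {"delta_pos": [0, 0, 0], "turn": [0, 0, 0]}, {"delta_pos": [0, 0, 0], "turn": [0, 0, 0]}, {"delta_pos": [0, 0, 0], "turn": [0, 0, 0]}, {"delta_pos": [0, 0, 0], "turn": [0, 0, 0]}, {"delta_pos": [0, 0, 0], "turn": [0, 0, 0]}], "grip": 0}}

```text
time_s: 17.28
tcp_pos: [0.535, -0.3171, 0.0196]
ee_rot: [0.734, 0.609, -0.231, 0.192]
ft_force: [-0.4, 3.3, 6.3]
width: 0.0658
```

```bash
python3 st.py
python3 - <<'E'
from h import *
s=arm.sense();p=s['tcp_pos'];R=Rn.from_quat(s['ee_rot']);y=np.deg2rad(79.3)
ta=(p[:2]-[.5325,-.3285])@[np.cos(y),np.sin(y)];tn=p[2]-.015;print('ta,tn',ta,tn)
q,Rf=place(RB,.09,ta,tn,up=.07);print(q)
go(p+[0,0,.13],R);go(p+[0,0,.13],Rf)
E
```

```text
17.28 [ 0.535  -0.3171  0.0196] w 0.0658 F [-0.4  3.3  6.3] M [ 0.19  0.13 -0.09] yaw 79.41 z [-0.105 -0.564 -0.819] q [-0.45  0.88  1.67 -1.03  0.7   0.59]
ta,tn 0.011694226777245817 0.004635870526429175
[0.48226638 0.11125091 0.13469423]
d_cm [ -7.46   0.   -10.65] turn [0. 0. 0.] rows 3.1
d_cm [ -7.46   0.   -10.65] turn [ 0.007  1.571 -0.036] rows 12.6
```

Run:
```python
from h import *
q,Rf=place(RB,.09,.0117,.0046,up=.07);go([.5,-.08,.15],Rf)
```

```text
d_cm [ 11.09  -7.8  -23.68] turn [ 0.007  1.571 -0.036] rows 12.6
```

Request:
{"fn": "arm_command", "kwargs": {"commands": [{"delta_pos": [-1.5, 0, -2.1], "turn": [0, 0, 0]}, {"delta_pos": [-3.5, 0, -5], "turn": [0, 0, 0]}, {"delta_pos": [-5.5, 0, -7.9], "turn": [0, 0, 0]}, {"delta_pos": [-7.45, 0, -10.65], "turn": [0, 0, 0]}, {"delta_pos": [-5.5, -0.8, -12], "turn": [0.007, 1.571, -0.036]}, {"delta_pos": [-3.5, -1.6, -13.5], "turn": [0.007, 1.571, -0.036]}, {"delta_pos": [-1.5, -2.4, -15], "turn": [0.007, 1.571, -0.036]}, {"delta_pos": [0.5, -3.2, -16.5], "turn": [0.007, 1.571, -0.036]}, {"delta_pos": [2.5, -4, -18], "turn": [0.007, 1.571, -0.036]}, {"delta_pos": [4.5, -4.8, -19.5], "turn": [0.007, 1.571, -0.036]}, {"delta_pos": [6.5, -5.6, -21], "turn": [0.007, 1.571, -0.036]}, {"delta_pos": [8.5, -6.8, -22.5], "turn": [0.007, 1.571, -0.036]}, {"delta_pos": [11.1, -7.8, -23.7], "turn": [0.007, 1.571, -0.036]}, {"delta_pos": [11.1, -7.8, -23.7], "turn": [0.007, 1.571, -0.036]}, {"delta_pos": [11.1, -7.8, -23.7], "turn": [0.007, 1.571, -0.036]}, {"delta_pos": [11.1, -7.8, -23.7], "turn": [0.007, 1.571, -0.036]}, {"delta_pos": [11.1, -7.8, -23.7], "turn": [0.007, 1.571, -0.036]}, {"delta_pos": [11.1, -7.8, -23.7], "turn": [0.007, 1.571, -0.036]}, {"delta_pos": [11.1, -7.8, -23.7], "turn": [0.007, 1.571, -0.036]}, {"delta_pos": [11.1, -7.8, -23.7], "turn": [0.007, 1.571, -0.036]}]}}

```text
time_s: 18.95
tcp_pos: [0.4997, -0.0798, 0.1495]
ee_rot: [0.673, 0.578, 0.35, -0.301]
ft_force: [-0.3, -0.1, 0.0]
width: 0.0658
```

```bash
python3 st.py
python3 - <<'E'
from h import *
q,Rf=place(RB,.09,.0117,.0046,up=.07);go(q,Rf)
E
```

```text
18.95 [ 0.4997 -0.0798  0.1495] w 0.0658 F [-0.3 -0.1  0. ] M [-0.78  0.13  0.02] yaw 81.18 z [ 0.123  0.809 -0.574] q [-0.8   0.76  1.73  0.72  1.41 -1.06]
d_cm [ 9.48 -4.62 16.11] turn [-0.001  0.001 -0.001] rows 4.6
```

Request:
{"fn": "arm_command", "kwargs": {"commands": [{"delta_pos": [2, -1, 3.4], "turn": [0, 0, 0]}, {"delta_pos": [4, -2, 6.8], "turn": [0, 0, 0]}, {"delta_pos": [6, -3, 10.2], "turn": [0, 0, 0]}, {"delta_pos": [8, -4, 13.6], "turn": [0, 0, 0]}, {"delta_pos": [9.2, -4.5, 15.6], "turn": [0, 0, 0]}, {"delta_pos": [9.5, -4.6, 16.1], "turn": [0, 0, 0]}, {"delta_pos": [9.5, -4.6, 16.1], "turn": [0, 0, 0]}, {"delta_pos": [9.5, -4.6, 16.1], "turn": [0, 0, 0]}]}}

```text
time_s: 19.62
tcp_pos: [0.4834, 0.1109, 0.1356]
ee_rot: [0.673, 0.579, 0.35, -0.3]
ft_force: [0.9, 0.2, -0.8]
width: 0.0659
```

```bash
python3 - <<'E'
from h import *
cap('side','s5.png')
q,Rf=place(RB,.09,.0117,.0046,up=.005);go(q,Rf)
E
python3 st.py; python3 face.py R .055 .12
```

```text
d_cm [-5.32 -0.2   3.86] turn [0.002 0.001 0.001] rows 1.6
19.67 [0.4839 0.11   0.1355] w 0.0658 F [-0.1  0.2 -1.2] M [-0.74  0.15 -0.01] yaw 81.43 z [ 0.126  0.809 -0.575] q [-0.52  0.74  1.98  0.99  1.15 -1.14]
324 x [-28.2   2.2  34.1] y [-19.1 -15.9 -11.6] z [ 78.8 110.4]
dy/dx,dy/dz [-4.0000e-03 -2.4000e-02 -1.3633e+01] y at centre -15.9
```

Upright and centred, with the face at -15.9 mm against -15 nominal. Lowering.

Request:
{"fn": "arm_command", "kwargs": {"commands": [{"delta_pos": [-1.4, -0.2, 1.0], "turn": [0, 0, 0]}, {"delta_pos": [-2.8, -0.2, 2.0], "turn": [0, 0, 0]}, {"delta_pos": [-4.0, -0.2, 2.9], "turn": [0, 0, 0]}, {"delta_pos": [-4.9, -0.2, 3.55], "turn": [0, 0, 0]}, {"delta_pos": [-5.3, -0.2, 3.85], "turn": [0, 0, 0]}, {"delta_pos": [-5.3, -0.2, 3.85], "turn": [0, 0, 0]}, {"delta_pos": [-5.3, -0.2, 3.85], "turn": [0, 0, 0]}]}}

```text
time_s: 20.25
tcp_pos: [0.4812, 0.1119, 0.0698]
ee_rot: [0.673, 0.577, 0.351, -0.301]
ft_force: [0.5, -0.1, -1.6]
width: 0.0659
```

```bash
python3 st.py
python3 - <<'E'
from h import *
q,Rf=place(RB,.09,.0117,.0046);go(q,Rf);print(q)
E
```

```text
20.25 [0.4812 0.1119 0.0698] w 0.0659 F [ 0.5 -0.1 -1.6] M [-0.82  0.14  0.02] yaw 81.12 z [ 0.125  0.81  -0.572] q [-0.52  0.89  1.99  1.05  1.08 -1.29]
d_cm [-0.44  0.11  0.25] turn [ 0.001 -0.001 -0.002] rows 0.1
[0.4822718  0.11128637 0.0647    ]
```

Request:
{"fn": "arm_command", "kwargs": {"commands": [{"delta_pos": [-0.1, 0.1, 0.07], "turn": [0, 0, 0]}, {"delta_pos": [-0.2, 0.1, 0.14], "turn": [0, 0, 0]}, {"delta_pos": [-0.3, 0.1, 0.2], "turn": [0, 0, 0]}, {"delta_pos": [-0.37, 0.1, 0.25], "turn": [0, 0, 0]}, {"delta_pos": [-0.42, 0.1, 0.29], "turn": [0, 0, 0]}, {"delta_pos": [-0.42, 0.1, 0.29], "turn": [0, 0, 0]}]}}

```text
time_s: 20.75
tcp_pos: [0.4821, 0.1126, 0.0662]
ee_rot: [0.672, 0.577, 0.352, -0.302]
ft_force: [-1.2, -3.5, 7.4]
width: 0.0653
```

```bash
python3 st.py
```

```text
20.75 [0.4821 0.1126 0.0662] w 0.0653 F [-1.2 -3.5  7.4] M [-0.13 -0.15  0.01] yaw 81.27 z [ 0.125  0.812 -0.57 ] q [-0.52  0.9   1.99  1.06  1.08 -1.29]
```

Request:
{"fn": "arm_command", "kwargs": {"commands": [{"delta_pos": [0.07, 0, -0.05], "turn": [0, 0, 0]}, {"delta_pos": [0.07, 0, -0.05], "turn": [0, 0, 0]}]}}

```text
time_s: 20.92
tcp_pos: [0.482, 0.1125, 0.0663]
ee_rot: [0.673, 0.577, 0.351, -0.301]
ft_force: [-0.4, -1.7, 3.5]
width: 0.0661
```

Request:
{"fn": "arm_command", "kwargs": {"commands": [{"delta_pos": [0, 0, 0], "turn": [0, 0, 0]}, {"delta_pos": [0, 0, 0], "turn": [0, 0, 0]}, {"delta_pos": [0, 0, 0], "turn": [0, 0, 0]}, {"delta_pos": [0, 0, 0], "turn": [0, 0, 0]}, {"delta_pos": [0, 0, 0], "turn": [0, 0, 0]}, {"delta_pos": [0, 0, 0], "turn": [0, 0, 0]}, {"delta_pos": [0, 0, -2], "turn": [0, 0, 0]}, {"delta_pos": [0, 0, -5], "turn": [0, 0, 0]}, {"delta_pos": [0, 0, -8.5], "turn": [0, 0, 0]}, {"delta_pos": [0, 0, -12], "turn": [0, 0, 0]}, {"delta_pos": [0, 0, -16], "turn": [0, 0, 0]}, {"delta_pos": [0, 0, -19], "turn": [0, 0, 0]}, {"delta_pos": [0, 0, -20], "turn": [0, 0, 0]}, {"delta_pos": [0, 0, -20], "turn": [0, 0, 0]}, {"delta_pos": [0, 0, -20], "turn": [0, 0, 0]}], "grip": 1}}

```text
time_s: 22.17
tcp_pos: [0.4567, -0.0492, 0.1798]
ee_rot: [0.673, 0.577, 0.351, -0.302]
ft_force: [0.5, 0.7, 0.0]
width: 0.087
```

```bash
python3 st.py
python3 - <<'E'
from h import *
a=cap('side','s6.png');b=cap('top','t6.png');P=cloud(b);Z=P[...,2]
for n,B,h in(('L',LB,.133),('R',RB,.098)):
    m=(abs(Z-h)<.012)&(np.hypot(P[...,0]-B[0],P[...,1]-B[1])<.045);q=(P[m][:,:2]*1000).astype(np.float32)
    print(n,B.round(4),len(q),cv2.minAreaRect(q) if len(q) else '',np.median(Z[m]) if m.any() else '')
for n,(x,y),h in(('cup',(.715,-.296),.08),('bowl',(.744,-.074),.055)):
    w=(abs(Z-h)<.008)&(np.hypot(P[...,0]-x,P[...,1]-y)<.09);q=(P[w][:,:2]*1000).astype(np.float32);print(n,cv2.minEnclosingCircle(q))
m=(Z>.099)&(Z<.115)&(np.hypot(P[...,0]-.6255,P[...,1]-.1245)<.04);print('wing',cv2.minAreaRect((P[m][:,:2]*1000).astype(np.float32)))
x=a['color'][130:280,220:420];y=b['color'][190:330,190:330]
o=np.hstack([cv2.resize(x,(480,360)),cv2.resize(y,(360,360)),]);cv2.imwrite('pics/f6.png',cv2.resize(o,(784,336))[:,:,::-1])
E
python3 face.py L .03 .12;python3 face.py R .03 .09
```

```text
22.17 [ 0.4567 -0.0492  0.1798] w 0.087 F [0.5 0.7 0. ] M [-0.61  0.15  0.01] yaw 81.09 z [ 0.124  0.811 -0.572] q [-0.82  0.67  1.86  0.71  1.39 -1.09]
L [0.492  0.1751 0.    ] 402 ((491.0013732910156, 173.9994659423828), (30.792888641357422, 65.44286346435547), 82.07584381103516) 0.13176364356375253
R [0.483  0.1158 0.    ] 393 ((485.226806640625, 130.28436279296875), (59.411285400390625, 65.40813446044922), 81.2182846069336) 0.09686751614498762
cup ((715.2969360351562, -296.9674072265625), 36.3647346496582)
bowl ((763.2052001953125, -72.7751693725586), 73.57589721679688)
wing ((624.6868896484375, 123.84133911132812), (14.70933723449707, 55.134178161621094), 81.40127563476562)
2 x [33.8 33.9 34.1] y [ 7.8 10.5 13.2] z [107.7 107.9]
dy/dx,dy/dz [-29.378   9.337   0.424] y at centre 1007.4
189 x [-29.    8.5  28.9] y [-18.4 -14.9 -11. ] z [30.6 88.8]
dy/dx,dy/dz [ 1.2000e-02 -7.0000e-03 -1.4367e+01] y at centre -14.8
```

View pics/f6.png

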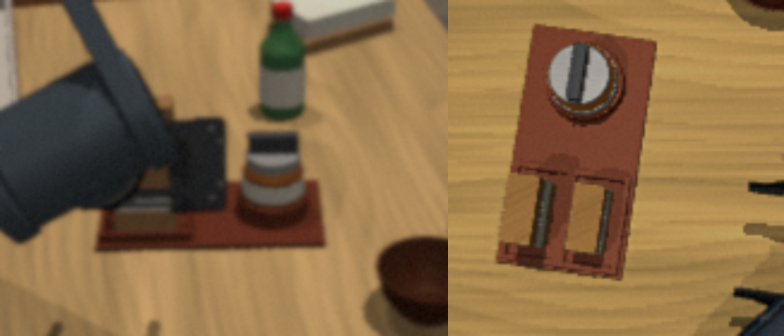

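In the final view both cartons stand in their bays (right panel, tops at (520,210) and (585,218)) and the arm is clear. The bowl's fitted circle came out larger than before, so I check it with an image difference and then hand in.

Run:
```python
from h import *
a=cv2.imread('pics/top.png').astype(int);b=cv2.imread('pics/t6.png').astype(int);d=abs(a-b).max(2)
for n,(u0,u1,v0,v1) in dict(bowl=(300,355,148,200),cup=(400,445,162,205),bottle=(122,168,180,222),turqA=(370,435,295,342),turqB=(465,515,270,312)).items():print(n,(d[v0:v1,u0:u1]>50).sum())
if (d[148:200,300:355]>50).sum()<150: print(workorder.finish_job())
```

```text
bowl 0
cup 0
bottle 0
turqA 2852
turqB 116
the job is handed in; nothing more can be done
None
```

The job is handed in at about 22 s of the 72 s limit, done in the order asked: cap first, then the longer carton, then the shorter one.

- **Cap:** I turned it clockwise until the wrist moment rose to 0.7 N·m at the stop. The wing then lay along the caddy's long axis, at -8.8° against about -8.6° for the caddy.
- **Longer carton (left bay):** It stands free and upright with its top at 132 mm, where 133 mm is expected. It is within about 1.5 mm of the bay centre.
- **Shorter carton (right bay):** It stands free and upright with its top at 97 mm, where 98 mm is expected. Its visible side face is plumb and about where it should be.
- **Bystanders:** The bowl, cup and bottle show no pixel change between the first and last top view.

Some of the last checks were contaminated or disagreed:

- **Shorter carton, top view:** The outline fit also picked up the longer carton's side, so I relied on the side camera for its position.
- **Longer carton, side view:** The arm hid it in the last side view, so its final upright check is from the top view. Just after placing, the side view showed it plumb.
- **Bowl:** A depth fit gave too large a radius, but the pixel comparison showed no change.
- **Turquoise look-alikes:** The areas around both changed in the last top view, by 2852 pixels for the longer one and 116 for the shorter one. I think this is the arm covering the first and its shadow on the second, because no move went down to either. I did not confirm it.

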